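# Spread the circlip over the carousel spindle

## Robot

A 7-joint arm with a two-finger parallel gripper is mounted at the origin on the work surface. World frame = base frame: x ahead of the robot, y to its left, z up, the work surface at z = 0. Lengths are in mm, angles in rad, forces in N, time in s.
With the tool pointing down it reaches from about 350 to 900 mm from the base axis. Payload 7.2 kg.
Tool frame: the origin (TCP) lies where the fingers leave the gripper's body, on its centre line; the fingertips stand 80 mm ahead of it and the grasp point (between the pads) lies 61 mm ahead of it; z points along the fingers, x is the direction in which the jaws open and shut, and the axes are right-handed (so a half turn about z gives the same grasp; the last joint's range is limited). The gripper opens to 88 mm and grips with 3 to 60 N. Pads are 20 mm wide; open, the fingers measure 115 mm over their backs; the gripper's body (75 mm by 178 mm) begins 61 mm behind the grasp point.
Start: joints at [1.085, 0.411, -0.013, 1.596, 0.006, 1.134, -0.082], TCP at [253.582, -571.246, 302.653] pointing down, gripper open.
Joint ranges: [-2.95, 2.95], [-0.29, 1.99], [-1.47, 1.44], [0.14, 2.54], [-1.03, 4.17], [0.13, 1.85], [-2.86, 2.86]. Speed limits (rad/s): [2.39, 2.39, 3.01, 3.01, 3.14, 3.14, 3.14].

## Interface

Orientations are given as [roll, pitch, yaw] about the fixed x, y, z axes, in that order (R = Rz(yaw) Ry(pitch) Rx(roll)).
In Python, from workcell import arm, get_image gives the robot as it stands.
- The arm moves only by the shell command python3 -m jog 'ROWS' [OPENING]. ROWS is JSON, a list of rows, each a list of 2 entries, a list of its own where there are three numbers: the shift along the tool's x, y, z in mm, then the turn about the tool's z in degrees. A call has 1 to 10 rows; each row is the pose to reach, as a shift and turn from the pose commanded when the call began, along the tool's axes at that moment; what a row does not reach only later rows make up. A row lasts 1/12 s, in which the tool goes at most 41.7 mm and 7.16 degrees, less where a joint would pass 70% of its speed; a pose out of reach is approached as far as the arm can. A call with a gripper value outside its range is refused whole. OPENING is the gripper's target within -1 to 1 (fully open at 1, half-way at 0, shut at -1), set as the call begins (- or left out, the last holds). The fingers move at their own pace and stop on an object; the grip force is fixed at half the most. Time passes only in rows, so rows that repeat a pose let the fingers close. It gives the time, the measured TCP pose, the force and the opening at its end, in the units of the state.
- arm.read_state(): the state, without advancing time (a new reading comes with each control period).
- get_image(name): name is "scene" or "top" or "wrist"; returns a dict with "img" (480x640x3 uint8, red, green, blue), "fx", "fy", "cx", "cy" (pixels), "extrinsics" (4x4, takes a point from world to camera coordinates); the wrist camera has in their place "mount" (4x4, takes a point from camera to tool coordinates, whose origin is the TCP and whose axes are the tool frame's). Camera axes: x right, y down, z forward; pixel columns grow to the right and rows downward; lengths in mm; the calibration is good to about 2 mm. A picture is of the moment at which its call begins: read the wrist's pose just before it. There is no depth.
- arm.job_done(): hands the job in, once; it reports no verdict.
The state is a dict: "time_s": time; "q": joint angles; "qvel": joint speeds; "effort": joint torques, N m; "eef_pos": TCP position; "ee_rot": TCP orientation; "contact_force": force on the tool from outside, world axes, zero at the start; "torque": the same for the moment, N m; "finger_gap": opening from 0.0 (shut) to 1.0 (fully open).
Only numpy, scipy, OpenCV 4.12 (cv2) and the standard library are available. Lean on these libraries where they do the work, as an engineer would, in place of code of your own. Each camera call takes 0.05 s, during which the arm holds its last target.

## Task

Fit the retaining ring that locks the sample carousel on its drive spindle: take the circlip pliers, which lie ready in the service tray with the ring on their tips, by the handles, squeeze them to spread the ring, and slide it down over the end of the spindle until it lies level on the brass thrust washer, in line with the groove, without pushing hard. Finish there still holding the pliers squeezed, so that the ring stays spread round the groove; do not let go or put the pliers down, and leave the spatula, brush, tube rack and carton as they are.

Things in the scene. Friction and masses are not known exactly. Their poses are not given: they have to be found in the camera images.
- pliers_grip (a point): Grip point of the circlip pliers: mid-line, half-way up the black handles, 30 mm above the bench. x: from handles to nose, y: the squeeze line, to the left, z: up. Handles 14 mm high, 10 mm thick, from 62 mm behind to 30 mm ahead. Width here 50 mm at rest; squeezed to the stop they are parallel, 33 mm outside. Their faces swing back as they close, so fingers closing here push the pliers about 2.5 mm forward.
- pliers_pivot (a point): Pivot of the loose pliers (about 0.22 kg with the ring, 150 mm long, lying level in the tray), same axes and height as pliers_grip, 50 mm ahead of it; balance point about 26 mm behind the pivot. The steel jaws reach 41 mm ahead of the pivot; their tips are bent straight down and carry the ring on pins.
- jaw_left (a joint): How far each of the two jaws is open: 0 rad at rest (ring closed) to 0.161 rad at the built-in stop (ring spread). It opens as the handles are squeezed together: 4 N on each starts it, 10 N reaches the stop, which prevents over-spreading, so 20 to 40 N may be used. Springs back when let go.
- ring_center (a point): Centre of the spread bore of the dark steel circlip (3 mm thick, this point half-way up; z its axis): fixed to the pliers, 112 mm ahead of pliers_grip on the mid-line, 21.5 mm lower. At rest the ring lies about 2 mm further ahead and its bore is 31.5 mm across, too narrow for the spindle; spread 38 mm, outside 48 mm. Its eyes sit on the plier pins and stay on.
- spindle_top (a point): Centre of the top end of the vertical steel spindle, 92.5 mm above the bench, z up. Spindle 33 mm in diameter, with a chamfer 3 mm wide and 4 mm high at its end. Free from above and all round, so the pliers may come from any side.
- groove (a point): Middle of the 4 mm high groove (29 mm diameter) round the spindle, on its axis, 76 mm above the bench, 16.5 mm below the spindle top. Its lower edge is level with the washer's top face.
- washer (a point): Centre of the top face of the brass thrust washer (54 mm diameter), on the spindle axis, 74 mm above the bench. The ring's centre is 1.5 mm above this point when the ring lies on the washer.
- carousel: White sample carousel of 200 mm diameter with two circles of empty tube holes, top face 63 mm above the bench, aluminium hub 76 mm in diameter, on a cream base 180 mm square. Fixed. Origin under its centre, on the bench, in line with the spindle.
- tray: Light grey service tray, 236 x 210 mm, fixed, floor 3 mm and walls 14 mm high; origin under its centre, x along the pliers to their nose, y to the left. The pliers lie about the line y = -28 mm on two ribs 12 mm wide and 23 mm high, at x = +12 (50 mm long) and x = -84 mm (100 mm long). Lane dividers, 10 mm high, at y = +48 and +75 mm.
- spatula: Thin steel lab spatula lying in the tray's first lane, 168 mm long. Leave alone. Origin under its middle.
- brush: Small flat brush with a wooden handle lying in the tray's outer lane, 150 mm long, 10 mm high. Leave alone. Origin under its middle.
- rack: White tube rack with blue-capped tubes, 80 x 220 mm, 102 mm high, loose, beyond the work. Leave alone. Origin under its centre.
- carton: Green carton, 110 x 130 mm, 75 mm high, loose, beyond the work. Leave alone. Origin under its centre.
Not all that is in view belongs to the job. Of the things like the part that bears pliers_grip, leave any that is brown or turquoise; of the rest the smaller one is meant.

How it is judged (in metres and radians):
On the way, in this order (a step that is already met when the one before it is completed fails the run):
1. the pliers are lifted out of the tray with the ring (distance of ring_center from where it was at the start of the episode above 0.03 m and contact force between pliers and tray below 0.05 N and contact force between the fingers and pliers above 2 N), for 0.2 s.
2. the spread ring is held over the end of the spindle (horizontal distance between ring_center and groove below 0.006 m and z of ring_center in the frame of groove above 0.0165 m and value of joint jaw_left above 0.12 rad and contact force between the fingers and pliers above 2 N).
At the end, for the whole second after the job is handed in: Ring centre within 3 mm of the spindle axis, 2.5 mm below to 2 mm above mid-groove, level within 0.1 rad; jaws held open 0.12 rad or more; pliers still gripped (over 6 N), off the tray, at rest, pressing on the carousel with under 15 N (horizontal distance between ring_center and groove below 0.003 m and z of ring_center in the frame of groove between -0.0025 and 0.002 m and angle between ring_center's own z axis and vertical below 0.1 rad and value of joint jaw_left above 0.12 rad and contact force between the fingers and pliers above 6 N and contact force between pliers and carousel below 15 N and contact force between pliers and tray below 0.05 N and linear speed of pliers below 0.02 m/s); the arm keeps its last pose, push and grip.
It fails at once if the spatula is disturbed (moved more than 20 mm) (distance of spatula from where it was at the start of the episode above 0.02 m).
It fails at once if the brush is disturbed (moved more than 20 mm) (distance of brush from where it was at the start of the episode above 0.02 m).
It fails at once if the rack is disturbed (moved more than 20 mm) (distance of rack from where it was at the start of the episode above 0.02 m).
It fails at once if the carton is disturbed (moved more than 20 mm) (distance of carton from where it was at the start of the episode above 0.02 m).
It fails at once if the pliers or the ring are pushed hard (over 30 N) on the carousel (contact force between pliers and carousel above 30 N).
It also fails if it takes over 42 s, if anything falls off the work surface, if the arm or the gripper's body presses on something with over 40 N, if the wrist force passes 120 N, or if a joint passes its speed limit or range.

## Working session

There is one attempt and no reset: what is moved stays moved. The work goes in short steps, Python scripts to look and compute and a shell command to move; the robot and the scene stay as the last step left them, time stands still between calls to the robot, and variables do not carry over. Pictures are saved under pics/ and viewed, and the job is handed in when it is done.

```bash
ls; mkdir -p pics
cat > h.py <<'E'
import numpy as np, cv2
from workcell import arm, get_image
def snap(name,fn):
    s=arm.read_state(); d=get_image(name); cv2.imwrite('pics/'+fn,cv2.cvtColor(d['img'],cv2.COLOR_RGB2BGR))
    np.savez('pics/'+fn+'.npz',**{k:np.array(v) for k,v in d.items()},pos=s['eef_pos'],rot=s['ee_rot'])
    return d,s
E
python3 - <<'E'
from h import *
for n in ['scene','top','wrist']:
    d,s=snap(n,n+'0.png'); print(n,d['fx'],d['cx'],d['cy'],np.round(d.get('extrinsics',d.get('mount')),3).tolist())
print(s)
E
```

```text
pics
scene 619.2485911704598 318.9151802661837 239.7497467367643 [[-0.821, 0.57, -0.0, 388.57], [0.352, 0.506, -0.787, -154.606], [-0.449, -0.647, -0.617, 1776.328], [0.0, 0.0, 0.0, 1.0]]
top 520.0391842695292 326.9151306482216 236.45813706858607 [[0.001, -1.0, -0.001, 78.634], [-0.988, -0.001, -0.155, 529.495], [0.155, 0.001, -0.988, 1249.327], [0.0, 0.0, 0.0, 1.0]]
wrist 404.791426881955 313.0683092699111 239.64812786732963 [[1.0, -0.0, 0.001, 1.274], [0.0, 0.954, 0.301, -82.897], [-0.001, -0.301, 0.954, -81.807], [0.0, 0.0, 0.0, 1.0]]
{'time_s': 0.1, 'q': array([ 1.08481805,  0.41180952, -0.0126859 ,  1.59693655,  0.00557032,
        1.13430596, -0.08220803]), 'qvel': array([-0.00243369, -0.0009059 , -0.00168571, -0.00421275, -0.00081647,
       -0.00041789, -0.00036028]), 'effort': array([ 3.32214047e-03, -5.89097393e+01,  6.43906854e-01, -2.91709650e+01,
       -5.38356823e-02,  1.44829106e-02,  5.30677914e-05]), 'eef_pos': array([ 253.41234433, -570.95544297,  301.90943995]), 'ee_rot': array([ 3.14150858e+00,  1.42172530e-03, -1.15303856e+00]), 'contact_force': array([0.93920135, 0.09919827, 1.41335534]), 'torque': array([ 0.01663221, -0.02072377,  0.00966432]), 'finger_gap': 1.0030582548060178}
```

View pics/scene0.png

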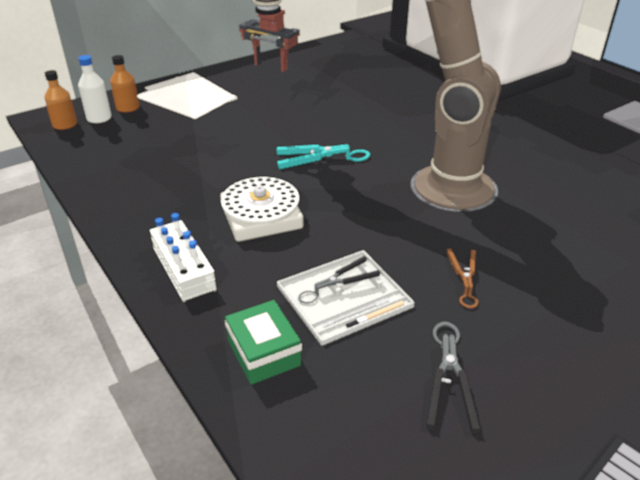

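View pics/top0.png

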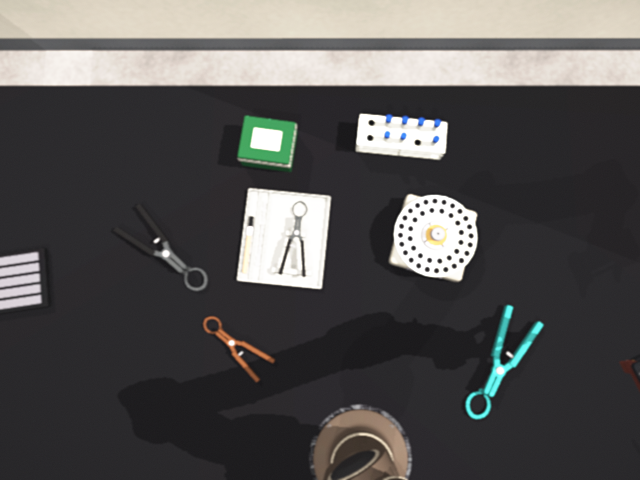

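View pics/wrist0.png

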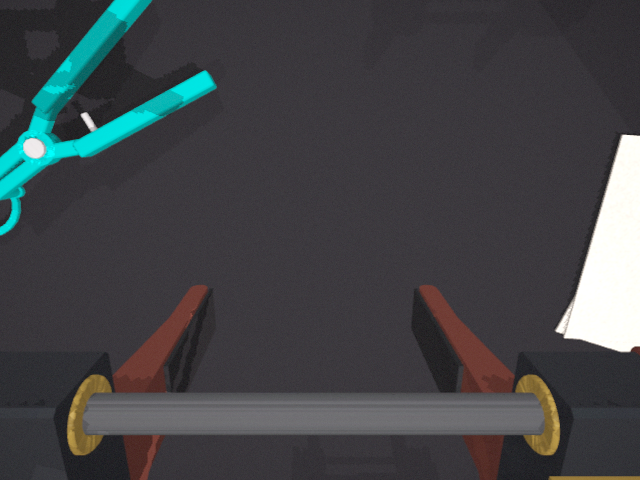

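Four candidates appear in the top view: turquoise (500,368), brown (236,345), a large black one on the bench (165,255) and a small black one in the tray (296,238). The turquoise and brown ones are excluded. Of the two black ones, the smaller is in the tray, as described. I'll confirm this in an enlarged crop.

Run:
```python
import cv2
a=cv2.imread('pics/top0.png')
cv2.imwrite('pics/crop_tray.png',cv2.resize(a[180:295,230:340],None,fx=5,fy=5,interpolation=cv2.INTER_CUBIC))
cv2.imwrite('pics/crop_car.png',cv2.resize(a[185:285,385:485],None,fx=6,fy=6,interpolation=cv2.INTER_CUBIC))
```

```text
(no output)
```

View pics/crop_tray.png

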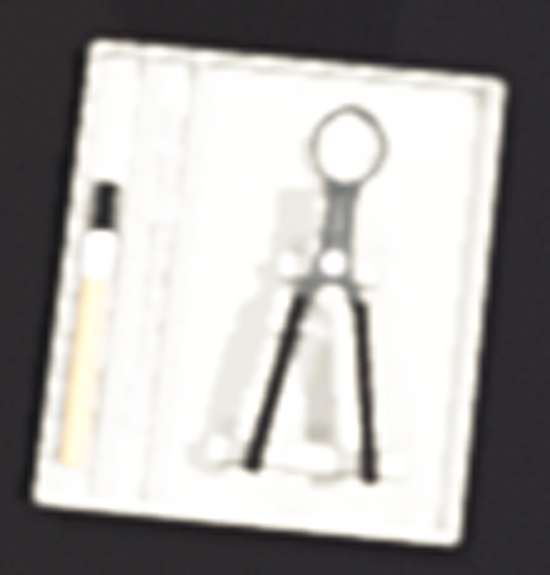

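View pics/crop_car.png

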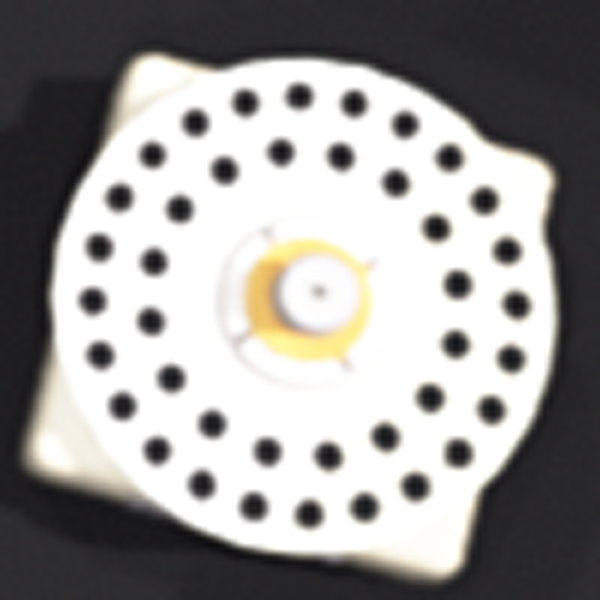

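```bash
cat >> h.py <<'E'
def cam(fn):
    z=np.load('pics/'+fn+'.npz'); K=np.array([[z['fx'],0,z['cx']],[0,z['fy'],z['cy']],[0,0,1]],float)
    if 'extrinsics' in z: T=np.linalg.inv(z['extrinsics'])
    else:
        from scipy.spatial.transform import Rotation as R
        W=np.eye(4); W[:3,:3]=R.from_euler('xyz',z['rot']).as_matrix(); W[:3,3]=z['pos']; T=W@z['mount']
    return K,T
def ray(fn,uv,h):
    K,T=cam(fn); d=T[:3,:3]@np.linalg.inv(K)@np.array([*uv,1.]); o=T[:3,3]
    return o+d*(h-o[2])/d[2]
E
python3 - <<'E'
from h import *
f='top0.png'
c=lambda x,y:(x/5+230-.4,y/5+180-.4)
for n,p,h in [('ring',c(348,145),9),('pivot',c(333,263),37),('hl',c(253,467),34),('hr',c(371,480),34),('hlf',c(304,297),34),('hrf',c(360,297),34)]:print(n,ray(f,p,h).round(1))
print('spindle',ray(f,(316/6+385-.4,291/6+185-.4),92.5).round(1))
# carousel circle centre at z=63
print('disk',ray(f,(306/6+385-.4,305/6+185-.4),63).round(1))
for p in [(95,42),(503,82),(460,543),(37,503)]: print('tray',ray(f,c(*p),14).round(1))
E
```

```text
ring [606.9 150.2   9. ]
pivot [540.8 155.6  37. ]
hl [439.2 194.3  34. ]
hr [432.8 136.   34. ]
hlf [524.1 170.1  34. ]
hrf [524.1 142.2  34. ]
spindle [ 529.7 -184.2   92.5]
disk [ 528.7 -186.2   63. ]
tray [659.8 280.7  14. ]
tray [638.8  70.7  14. ]
tray [403.   92.2  14. ]
tray [422.8 304.   14. ]
```

The enlarged crop shows black-handled small pliers lying on the ribs with the ring at the nose, crop (348,145), pivot at (333,263) and handle ends at (253,467) and (371,480). The spindle top is at crop (316,291) in the carousel picture. These are the pliers meant. Next I'll move above them for a wrist view.

```bash
python3 -m jog '[[[-12,-11,0],0],[[-36,-33,0],0],[[-65,-58,0],0],[[-94,-84,0],0],[[-123,-110,0],0],[[-152,-136,0],0],[[-181,-162,0],0],[[-210,-188,0],0],[[-239,-214,0],0],[[-268,-240,0],0]]' 1
python3 -m jog '[[[-29,-26,0],2],[[-58,-52,0],5],[[-87,-78,0],8],[[-116,-104,5],12],[[-145,-130,10],16],[[-174,-156,15],20],[[-203,-182,22],24],[[-232,-208,30],27],[[-261,-234,38],29.2],[[-284,-257,45],29.2]]'
```

```text
time_s: 0.98
eef_pos: [364.2, -227.1, 302.7]
ee_rot: [3.141, -0.0, -1.153]
contact_force: [0.9, -0.2, 0.8]
finger_gap: 1.002
time_s: 1.82
eef_pos: [483.8, 137.8, 257.1]
ee_rot: [3.142, 0.001, -1.664]
contact_force: [1.1, -0.1, -0.5]
finger_gap: 1.001
```

```bash
python3 -m jog '[[[-19,-14,5],0],[[-19,-14,5],0],[[-19,-14,5],0],[[-19,-14,5],0]]'
python3 - <<'E'
from h import *
d,s=snap('wrist','w1.png'); print(s['eef_pos'],s['ee_rot'])
d,s=snap('top','t1.png')
E
```

```text
time_s: 2.15
eef_pos: [499.1, 151.7, 252.3]
ee_rot: [3.141, -0.001, -1.663]
contact_force: [0.1, 0.2, 0.5]
finger_gap: 1.001
[499.11969782 151.73818    252.28869538] [ 3.14054361e+00 -8.91234364e-04 -1.66305590e+00]
```

View pics/w1.png

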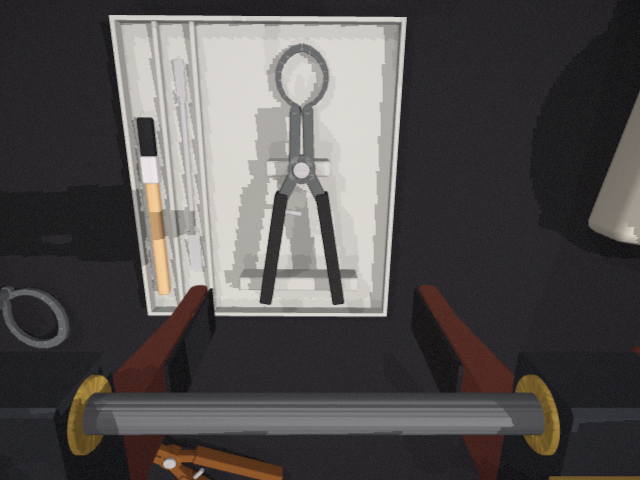

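Run:
```python
from h import *
f='w1.png'
im=cv2.imread('pics/w1.png').astype(int)
# dark handle segmentation
m=((im.max(2)<45)).astype(np.uint8); roi=np.zeros_like(m); roi[185:310,225:375]=1; m*=roi
n,l,st,ce=cv2.connectedComponentsWithStats(m)
L=[]
for i in range(1,n):
    if st[i,4]>300:
        c=np.argwhere(l==i)[:,::-1].astype(np.float32); r=cv2.minAreaRect(c); print(st[i],ce[i].round(1),r)
        L.append(c)
for h in (37,): print('ends')
P=lambda u,v,h: ray(f,(u,v),h)[:2].round(1)
for n,p,h in [('ring',(302,76),9),('pivot',(301.5,170.5),38),('pivot34',(301.5,170.5),34),('hl',(266,303),36),('hr',(338,303),36),('fl',(281,194),37),('fr',(321,194),37)]: print(n,P(*p,h))
```

```text
ends
ring [608.3 148.3]
pivot [542.4 154.6]
pivot34 [541.9 154.8]
hl [438.3 194.2]
hr [432.8 136. ]
fl [526.4 171.6]
fr [523.7 142. ]
```

The wrist view shows the ring at (302,76), the pivot at (301,170) and the handle ends at (266,303) and (338,303). It agrees with the top view to 2 mm, with the pliers at a yaw of about -5.3°. I'll align and descend part of the way.

```bash
python3 -m jog '[[[-3,2,8],0],[[-7,5,26],0],[[-7.2,5.8,46],0],[[-7.2,5.8,66],0],[[-7.2,5.8,86],0],[[-7.2,5.8,100],0],[[-7.2,5.8,108],0],[[-7.2,5.8,110],0],[[-7.2,5.8,110],0],[[-7.2,5.8,110],0]]'
python3 - <<'E'
from h import *
d,s=snap('wrist','w2.png'); print(s['eef_pos'],s['ee_rot'])
E
```

```text
time_s: 3.08
eef_pos: [494.8, 160.3, 143.3]
ee_rot: [-3.141, 0.0, -1.663]
contact_force: [0.2, 0.3, 0.5]
finger_gap: 1.0
[494.75561802 160.3152346  143.3379641 ] [-3.14060494e+00  3.81573200e-04 -1.66284828e+00]
```

View pics/w2.png

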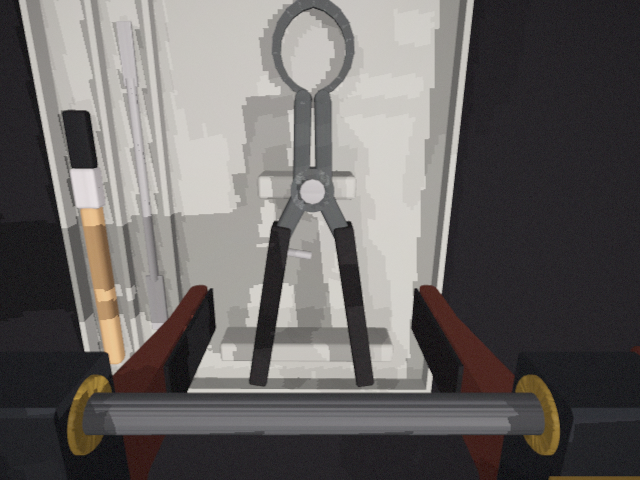

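Run:
```python
from h import *
f='w2.png'
P=lambda u,v,h: ray(f,(u,v),h)[:2].round(1)
for n,p,h in [('ring',(314,47),10),('pivot',(313,191),40),('hl',(260,384),36),('hr',(364,384),36),('fl',(281,226),37),('fr',(344,226),37)]: print(n,P(*p,h))
```

```text
ring [607.9 148.2]
pivot [543.3 154.6]
hl [438.2 193.7]
hr [432.9 136.6]
fl [527.2 171.6]
fr [524.4 141.4]
```

The measurements agree: grip point about (494.3, 159.3). I'll descend the rest of the way and squeeze.

```bash
python3 -m jog '[[[1,0,5],0],[[1,0,17],0],[[1,0,29],0],[[1,0,40],0],[[1,0,48],0],[[1,0,52],0],[[1,0,52],0],[[1,0,52],0]]'
python3 -m jog '[[[0,0,0],0],[[0,0,0],0],[[0,0,0],0],[[0,0,0],0],[[0,0,0],0],[[0,0,0],0],[[0,0,0],0],[[0,0,0],0],[[0,0,0],0],[[0,0,0],0]]' -1
python3 - <<'E'
from h import *
d,s=snap('wrist','w3.png'); print(s)
E
```

```text
time_s: 3.8
eef_pos: [494.2, 159.4, 90.3]
ee_rot: [3.141, -0.0, -1.662]
contact_force: [-0.1, -0.0, -0.5]
finger_gap: 1.003
time_s: 4.63
eef_pos: [494.2, 159.6, 90.9]
ee_rot: [-3.142, 0.0, -1.662]
contact_force: [-3.1, 1.2, 5.8]
finger_gap: 0.378
{'time_s': 4.6333, 'q': array([-0.08371207,  0.55978138, -0.41289186,  2.00972755,  0.36307176,
        0.64261674, -2.39664842]), 'qvel': array([-0.00055954, -0.00170613, -0.00138822, -0.00141815,  0.00143   ,
        0.00138241,  0.00072666]), 'effort': array([ 9.83756818e-01, -5.33656669e+01, -3.67598243e+00, -1.82413745e+01,
        6.11051247e-01, -4.82839029e-01,  3.07727081e-02]), 'eef_pos': array([494.20129642, 159.63047126,  90.8640853 ]), 'ee_rot': array([-3.14155170e+00,  2.99640621e-04, -1.66228855e+00]), 'contact_force': array([-3.11971803,  1.19324476,  5.79412105]), 'torque': array([ 0.32657331,  0.63058764, -0.02902589]), 'finger_gap': 0.378265043473969}
```

View pics/w3.png

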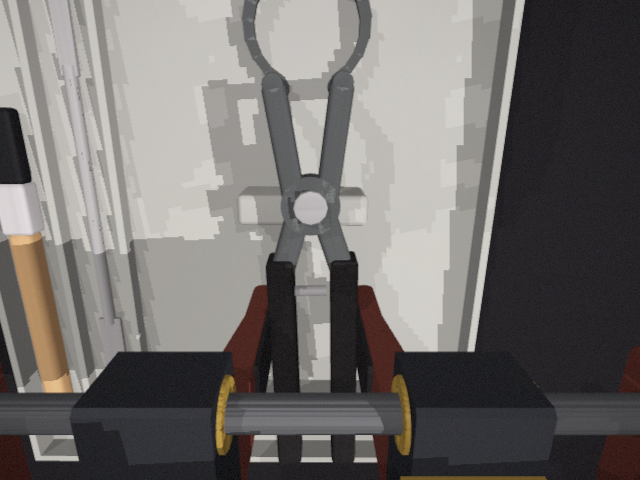

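The gap reads 33.3 mm, so the handles are at the stop. The jaws are visibly spread, with pins at (272,88) and (342,83), and the ring is on. I'll lift gently.

```bash
python3 -m jog '[[[0,0,-2],0],[[0,0,-5],0],[[0,0,-10],0],[[0,0,-16],0],[[0,0,-23],0],[[0,0,-30],0],[[0,0,-37],0],[[0,0,-42],0],[[0,0,-44],0],[[0,0,-44],0]]'
python3 -m jog '[[[0,0,-3],0],[[0,0,-10],0],[[0,0,-20],0],[[0,0,-32],0],[[0,0,-44],0],[[0,0,-56],0],[[0,0,-68],0],[[0,0,-77],0],[[0,0,-81],0],[[0,0,-81],0]]'
python3 -m jog '[[[0,0,0],0],[[0,0,0],0],[[0,0,0],0]]'
python3 - <<'E'
from h import *
d,s=snap('wrist','w4.png'); print(s['eef_pos'],s['ee_rot'],s['torque'],s['finger_gap'])
d,s=snap('scene','s4.png')
E
```

```text
time_s: 5.52
eef_pos: [494.7, 159.3, 135.4]
ee_rot: [-3.14, 0.0, -1.663]
contact_force: [0.4, 0.2, -2.3]
finger_gap: 0.371
time_s: 6.35
eef_pos: [494.8, 159.4, 216.9]
ee_rot: [-3.14, 0.001, -1.663]
contact_force: [-1.5, 0.5, -2.3]
finger_gap: 0.371
time_s: 6.6
eef_pos: [494.0, 159.1, 215.0]
ee_rot: [3.14, -0.0, -1.663]
contact_force: [0.0, -0.2, -2.4]
finger_gap: 0.371
[494.00020023 159.12402581 214.95741513] [ 3.14037402e+00 -4.74017945e-04 -1.66258705e+00] [0.03321197 0.04485043 0.05459459] 0.3707094487824314
```

View pics/w4.png

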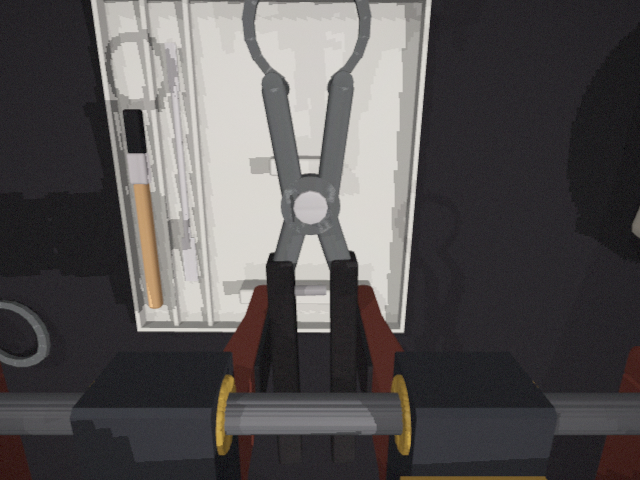

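View pics/s4.png

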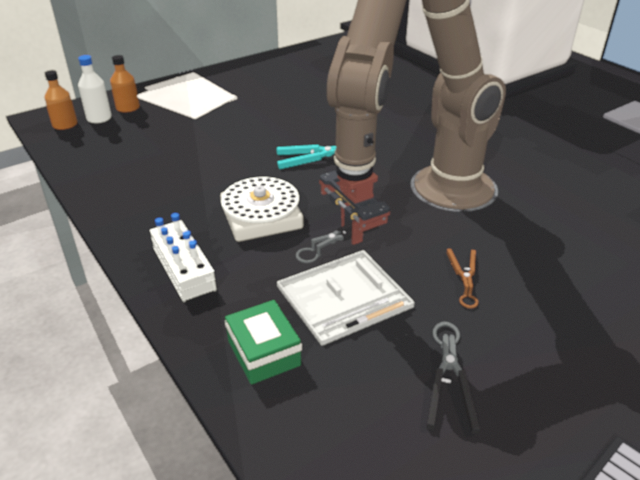

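```bash
python3 - <<'E'
import cv2
a=cv2.imread('pics/w4.png'); cv2.imwrite('pics/c4.png',cv2.resize(a[0:230,220:400],None,fx=3,fy=3,interpolation=cv2.INTER_CUBIC)[:600])
E
cat >> h.py <<'E'
def tray_(fn,uv,zt):
    z=np.load('pics/'+fn+'.npz'); K=np.array([[z['fx'],0,z['cx']],[0,z['fy'],z['cy']],[0,0,1]],float); M=z['mount']
    d=M[:3,:3]@np.linalg.inv(K)@np.array([*uv,1.]); o=M[:3,3]; return o+d*(zt-o[2])/d[2]
E
python3 - <<'E'
from h import *
f='w4.png'
for n,p,h in [('pivot',(311,208),51),('ringL out',(243.5,22),81),('ringR out',(370.5,22),81),('pinL',(274,80),70),('pinR',(342,77),70),('hfl',(281,256),54),('hfr',(343,255),54)]: print(n,tray_(f,p,h).round(1))
E
```

```text
pivot [  0.5 -52.8  51. ]
ringL out [ -23.8 -114.6   81. ]
ringR out [  22.  -114.6   81. ]
pinL [-12.4 -94.3  70. ]
pinR [ 11.3 -95.2  70. ]
hfl [-10.2 -34.7  54. ]
hfr [ 11.9 -35.   54. ]
```

View pics/c4.png

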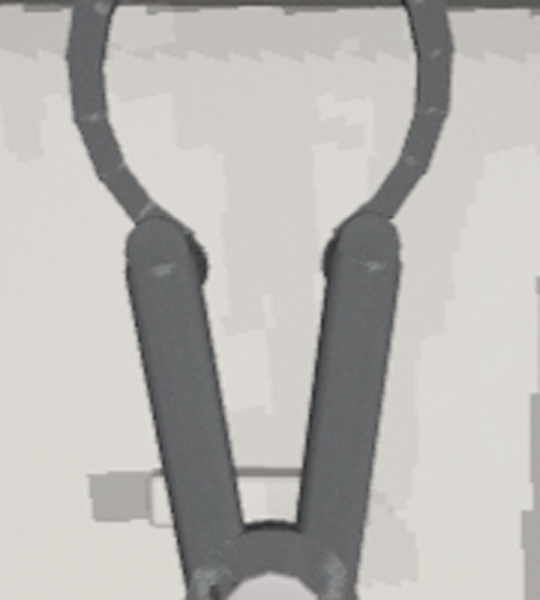

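The pliers are held level and off the tray. In the crop the ring's outer edges are at about (242,17) and (371,17) in the full image, and the pivot is at (311,208). In the tool frame the ring centre is about (-0.9, -114.8). I'll traverse and stop 70 mm short to measure the spindle with the wrist camera.

```bash
python3 -m jog '[[[5,1,0],0],[[17,3,0],0],[[35,6,0],0],[[58,10,0],0],[[83,14,0],0],[[108,18,0],0],[[133,22,0],0],[[156,26,0],0],[[172,29,0],0],[[180,30,0],0]]'
python3 -m jog '[[[12,2,0],0],[[28,6,0],0],[[46,10,0],0],[[62,14,0],0],[[76,16,0],0],[[85,18,0],0],[[89,18,0],0],[[89,18,0],0],[[89,18,0],0],[[89,18,0],0]]'
python3 - <<'E'
from h import *
for n in ['wrist','scene','top']:
    d,s=snap(n,n+'5.png'); print(s['eef_pos'],s['ee_rot'],s['torque'],s['finger_gap'])
E
```

```text
time_s: 7.53
eef_pos: [446.6, -20.5, 215.5]
ee_rot: [3.141, -0.001, -1.666]
contact_force: [0.1, -0.4, -2.2]
finger_gap: 0.377
time_s: 8.37
eef_pos: [422.1, -103.3, 215.7]
ee_rot: [-3.141, 0.0, -1.661]
contact_force: [-0.2, 1.3, -1.8]
finger_gap: 0.376
[ 422.13327543 -103.316225    215.6791041 ] [-3.14141856e+00  3.64790686e-04 -1.66138974e+00] [0.07282247 0.09408329 0.02317388] 0.37559134187757115
[ 422.16620722 -103.31053495  215.66670011] [-3.14141471e+00  3.23745719e-04 -1.66117391e+00] [-0.00789435  0.0277722   0.02119204] 0.3747538859669992
[ 422.08748575 -103.4012313   215.64304379] [-3.14151064e+00  2.41399483e-04 -1.66123327e+00] [0.10468755 0.07541993 0.03418471] 0.3769192407780274
```

View pics/wrist5.png

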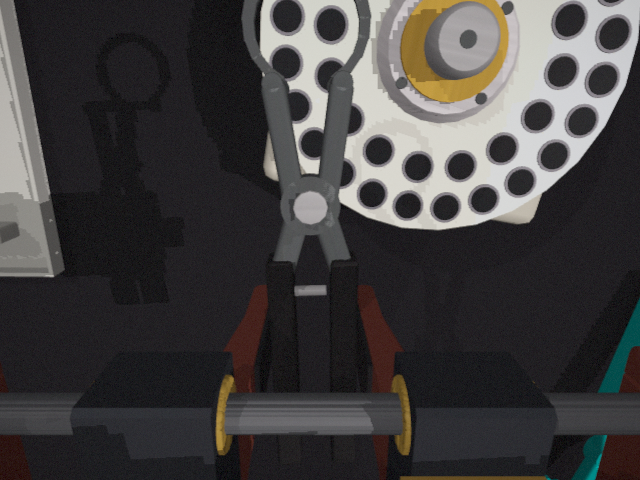

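View pics/top5.png

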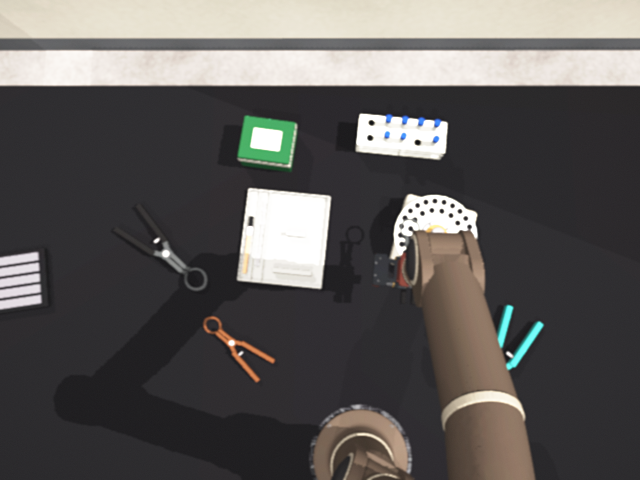

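View pics/scene5.png

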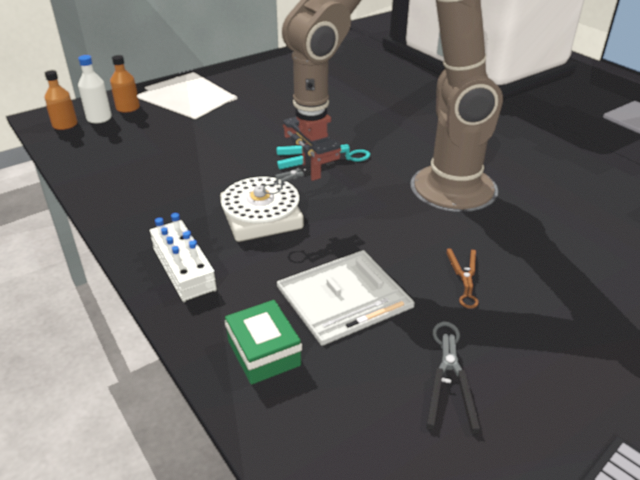

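Run:
```python
from h import *
f='wrist5.png'
s=tray_(f,(468,39.5),123.2); print('spindle tool',s.round(1),'world',ray(f,(468,39.5),92.5).round(1))
f2='scene5.png'
a=cv2.imread('pics/'+f); cv2.imwrite('pics/c5.png',cv2.resize(a[0:190,230:560],None,fx=2.4,fy=2.4,interpolation=cv2.INTER_CUBIC))
b=cv2.imread('pics/scene5.png'); cv2.imwrite('pics/c5s.png',cv2.resize(b[160:240,210:330],None,fx=6,fy=6,interpolation=cv2.INTER_CUBIC))
```

```text
spindle tool [  72.5 -115.4  123.2] world [ 530.5 -185.9   92.5]
```

View pics/c5.png

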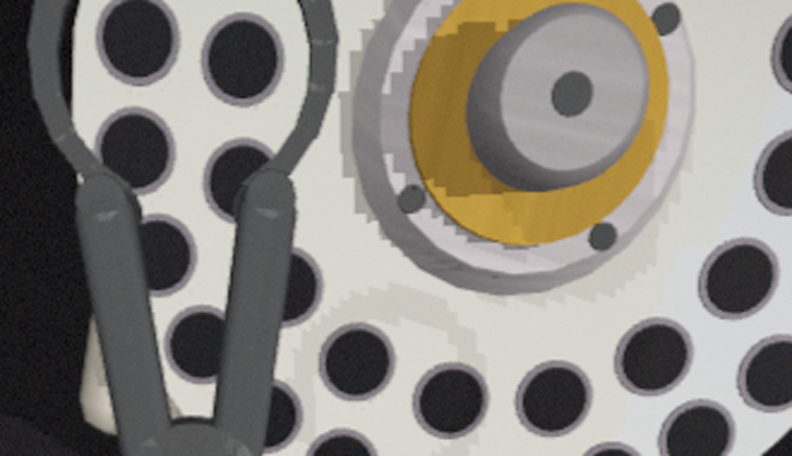

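View pics/c5s.png

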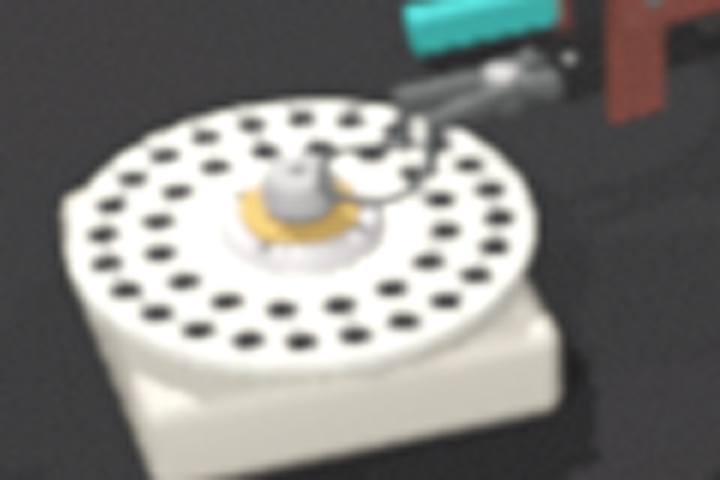

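In the wrist crop the spindle's centre mark is at (468,39), which gives tool (72.5, -115.4) and world (530.5, -185.9). That is within 2 mm of the top view. I'll move the ring over the spindle and then come close above it.

```bash
python3 -m jog '[[[4,0,0],0],[[13,0,0],0],[[26,0,0],0],[[40,0,0],0],[[54,-1,0],0],[[65,-1,0],0],[[71,-1,0],0],[[73.4,-1,0],0],[[73.4,-1,0],0],[[73.4,-1,0],0]]'
python3 -m jog '[[[0,0,3],0],[[0,0,9],0],[[0,0,16],0],[[0,0,21],0],[[0,0,24],0],[[0,0,24],0],[[0,0,24],0],[[0,0,24],0]]'
python3 - <<'E'
from h import *
for n in ['wrist','scene','top']:
    d,s=snap(n,n+'6.png')
print(s['eef_pos'],s['ee_rot'],s['contact_force'],s['finger_gap'])
a=cv2.imread('pics/wrist6.png'); cv2.imwrite('pics/c6.png',cv2.resize(a[0:200,200:420],None,fx=3,fy=3,interpolation=cv2.INTER_CUBIC))
b=cv2.imread('pics/scene6.png'); cv2.imwrite('pics/c6s.png',cv2.resize(b[160:240,210:330],None,fx=6,fy=6,interpolation=cv2.INTER_CUBIC))
E
```

```text
time_s: 9.35
eef_pos: [416.1, -177.0, 215.6]
ee_rot: [3.142, 0.0, -1.662]
contact_force: [-1.0, 0.8, -2.1]
finger_gap: 0.381
time_s: 10.02
eef_pos: [416.3, -177.4, 191.7]
ee_rot: [-3.141, -0.0, -1.663]
contact_force: [0.3, 0.3, -1.5]
finger_gap: 0.375
[ 416.31901284 -177.41283253  191.87890323] [-3.14107991e+00 -1.34336426e-04 -1.66266069e+00] [-0.66825995  0.22385228 -1.86270868] 0.3756362614187345
```

View pics/c6.png

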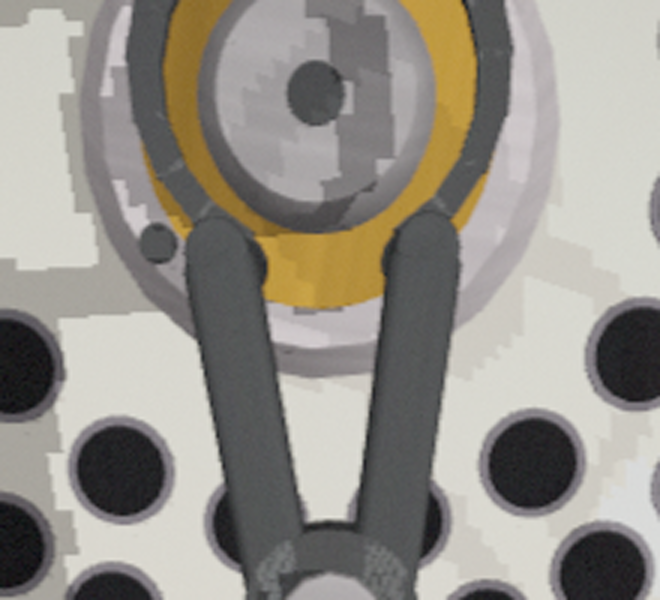

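View pics/c6s.png

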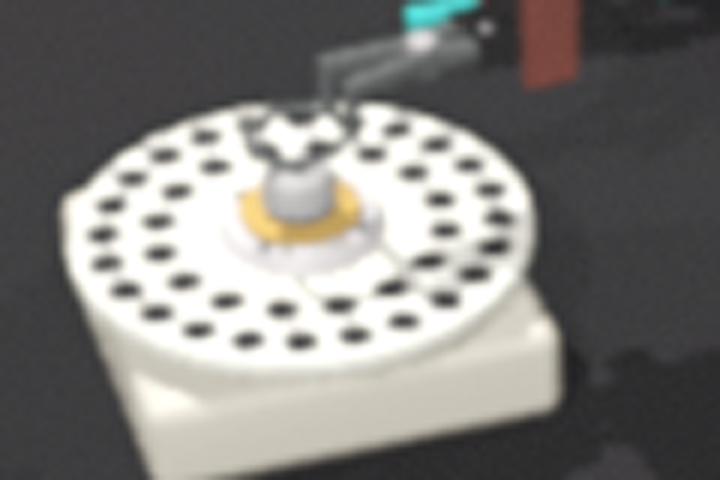

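View pics/top6.png

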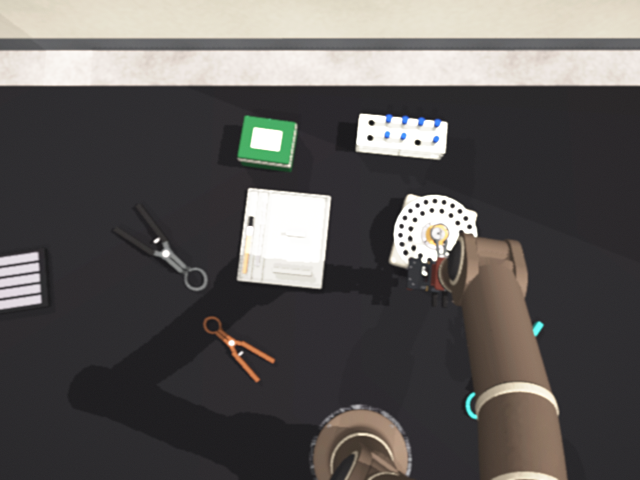

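Run:
```python
from h import *
f='wrist6.png'
print('spin',tray_(f,(304.9,30.7),191.9-92.5).round(1),'ring',tray_(f,(306.5,15),81).round(1))
for z in (61,65): print('pivot',tray_(f,(310.5,208),51).round(1))
b=cv2.imread('pics/top6.png'); cv2.imwrite('pics/c6t.png',cv2.resize(b[185:285,385:485],None,fx=6,fy=6,interpolation=cv2.INTER_CUBIC))
```

```text
spin [  -2.  -114.9   99.4] ring [  -1.1 -116.8   81. ]
pivot [  0.4 -52.8  51. ]
pivot [  0.4 -52.8  51. ]
```

View pics/c6t.png

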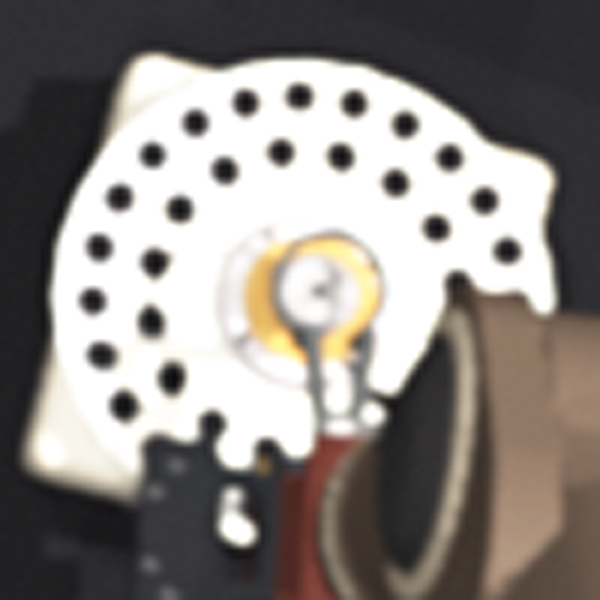

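Run:
```python
from h import *
def proj(f,p):
    K,T=cam(f); q=np.linalg.inv(T)@np.array([*p,1.]); u=K@q[:3]; return u[:2]/u[2]
f='top6.png'
sp=ray(f,(316/6+384.6,291/6+184.6),92.5)
def circ(f,c,r):
    return np.array([proj(f,(c[0]+r*np.cos(t),c[1]+r*np.sin(t),c[2])) for t in np.linspace(0,2*np.pi,24)])
for f,ox,oy in (('top6.png',384.6,184.6),('scene6.png',209.6,159.6)):
    b=cv2.imread('pics/'+f)
    for c,r in (((sp[0],sp[1],109.4),21.5),((sp[0],sp[1],92.5),13.5)):
        p=(circ(f,c,r)-[ox,oy])*6; print(f,c,'u',p[:,0].min().round(),p[:,0].max().round(),'v',p[:,1].min().round(),p[:,1].max().round())
```

```text
top6.png (np.float64(529.6744082672129), np.float64(-184.15109551855193), 109.4) u 270.0 380.0 v 230.0 338.0
top6.png (np.float64(529.6744082672129), np.float64(-184.15109551855193), 92.5) u 282.0 350.0 v 258.0 324.0
scene6.png (np.float64(529.6744082672129), np.float64(-184.15109551855193), 109.4) u 251.0 352.0 v 109.0 163.0
scene6.png (np.float64(529.6744082672129), np.float64(-184.15109551855193), 92.5) u 273.0 335.0 v 152.0 186.0
```

The views agree that the ring is concentric with the spindle to about 1 mm: it is about 0.9 mm too far along tool x in the wrist image, and 2–3 crop px right in the top crop. I'll correct that and lower to just above the spindle end.

```bash
python3 -m jog '[[[-0.4,0.2,0],0],[[-0.8,0.4,2],0],[[-0.8,0.4,5],0],[[-0.8,0.4,8],0],[[-0.8,0.4,10],0],[[-0.8,0.4,12],0],[[-0.8,0.4,13],0],[[-0.8,0.4,13],0],[[-0.8,0.4,13],0],[[-0.8,0.4,13],0]]'
python3 - <<'E'
from h import *
for n in ['wrist','scene','top']:
    d,s=snap(n,n+'7.png')
print(s['eef_pos'],s['ee_rot'],s['contact_force'],s['finger_gap'])
z=s['eef_pos'][2]
a=cv2.imread('pics/wrist7.png'); cv2.imwrite('pics/c7.png',cv2.resize(a[0:200,200:420],None,fx=3,fy=3,interpolation=cv2.INTER_CUBIC))
b=cv2.imread('pics/scene7.png')[160:240,210:300]; t=cv2.imread('pics/top7.png')[205:285,395:475]
cv2.imwrite('pics/c7s.png',cv2.resize(np.hstack([b,t]),None,fx=4.6,fy=4.6,interpolation=cv2.INTER_CUBIC))
E
```

```text
time_s: 11.0
eef_pos: [415.9, -176.6, 178.7]
ee_rot: [-3.141, -0.0, -1.663]
contact_force: [-0.2, 0.3, -1.3]
finger_gap: 0.377
[ 415.86870369 -176.56639651  178.74864404] [-3.14137775e+00 -9.44454758e-05 -1.66263289e+00] [-0.13666092 -0.24806471 -2.83477463] 0.3755564920111637
```

View pics/c7.png

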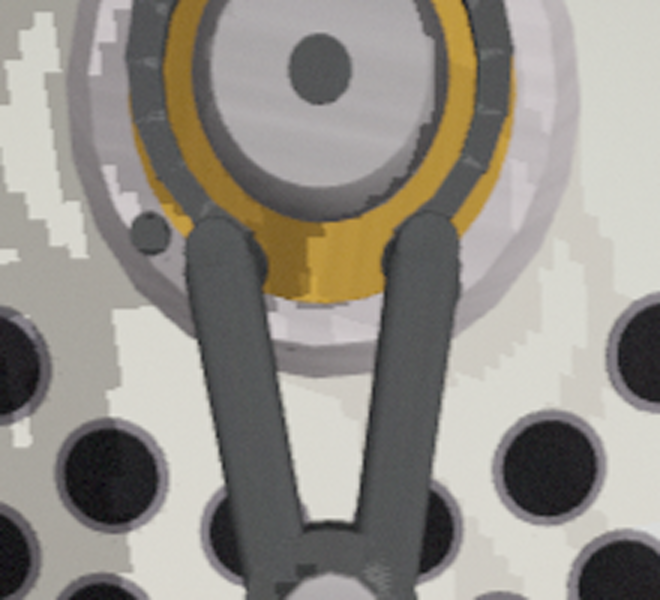

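View pics/c7s.png

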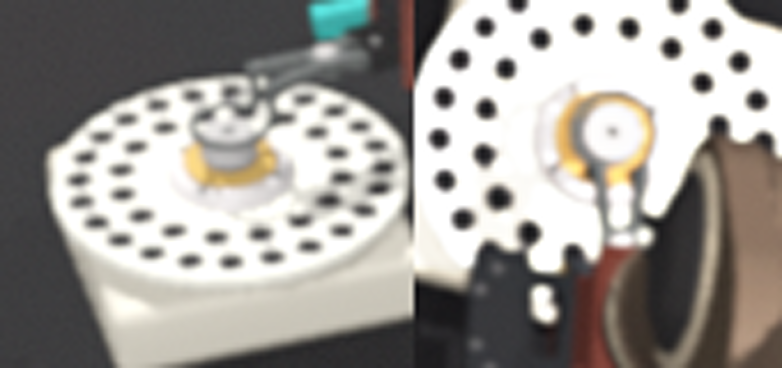

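Run:
```python
from h import *
from scipy.optimize import least_squares
f='wrist7.png'
im=cv2.imread('pics/wrist7.png')
hsv=cv2.cvtColor(im,cv2.COLOR_BGR2HSV)
# inner edge: transition ring (grey dark) -> brass(saturated), per row
I=[];O=[]
g=im.max(2).astype(int)
for v in range(2,55,4):
    row=hsv[v]; 
    L=[u for u in range(235,320) if row[u,1]<60 and row[u,2]<115]
    # first dark run left, last dark run right
    ul=next((u for u in range(238,310) if row[u,1]<60 and row[u,2]<120),None)
    ur=next((u for u in range(375,310,-1) if row[u,1]<60 and row[u,2]<120),None)
    def runin(u,s):
        while row[u,1]<60 and row[u,2]<130: u+=s
        return u
    print(v,ul,ur,runin(ul,1),runin(ur,-1))
    il,ir=runin(ul,1),runin(ur,-1)
    if 8<il-ul<20: I.append((il-.5,v))
    if 8<ur-ir<20: I.append((ir+.5,v))
    
P=np.array([tray_(f,p,81)[:2] for p in I])
for loss in ('linear','soft_l1'):
    r=least_squares(lambda c:np.hypot(P[:,0]-c[0],P[:,1]-c[1])-c[2],[0,-115,19],loss=loss); print(r.x.round(2),np.abs(r.fun).max())
r=least_squares(lambda c:np.hypot(P[:,0]-c[0],P[:,1]-c[1])-19,[0,-115]); print('R19',r.x.round(2))
print('spin',tray_(f,(306.3,22.5),178.75-92.5).round(2))
```

```text
2 244 367 258 354
6 244 368 257 356
10 243 369 256 356
14 242 369 255 357
18 242 370 255 358
22 242 369 254 358
26 243 369 254 358
30 243 369 255 358
34 244 368 255 358
38 245 368 256 357
42 246 366 257 356
46 248 365 258 355
50 249 363 260 353
54 251 362 262 351
[  -1.18 -113.04   18.96] 0.19103463745398486
[  -1.18 -113.04   18.96] 0.1910711012699018
R19 [  -1.18 -113.05]
spin [  -1.26 -115.39   86.25]
```

Run:
```python
from h import *
def proj(f,p):
    K,T=cam(f); q=np.linalg.inv(T)@np.array([*p,1.]); u=K@q[:3]; return u[:2]/u[2]
b=cv2.imread('pics/top7.png'); 
t=cv2.resize(b[205:260,410:465],None,fx=11,fy=11,interpolation=cv2.INTER_CUBIC)
sp=ray('top0.png',(316/6+384.6,291/6+184.6),92.5)
# overlay concentric ring (mid band) at z=97 after dx shifts
for dx,col in ((0,(0,0,255)),(-2.3,(0,255,0))):
    for a in np.linspace(0,2*np.pi,60):
        q=proj('top7.png',(sp[0]+dx+21.5*np.cos(a),sp[1]+21.5*np.sin(a),96.4))
        cv2.circle(t,tuple(int(x) for x in ((q-[410,205]+.5)*11)),2,col,-1)
cv2.imwrite('pics/c7t.png',t[:600,:600])
```

```text
(no output)
```

View pics/c7t.png

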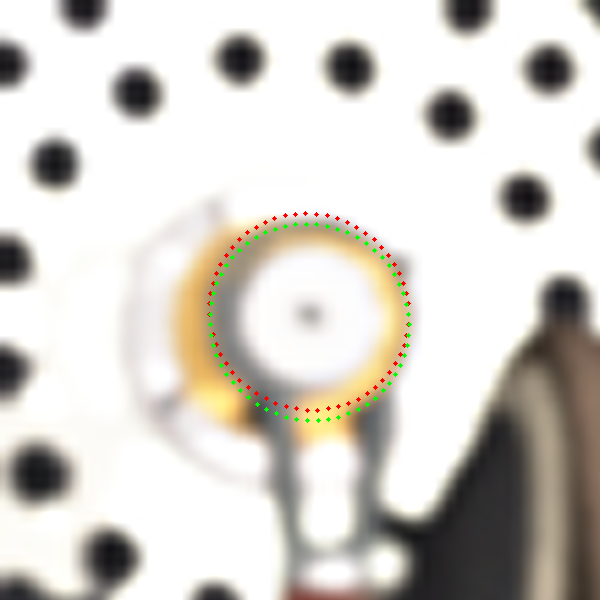

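Both the circle fit in the wrist view (bore radius 18.96 mm) and the top view (ring's far band at crop y≈228, on the green circle) put the ring about 2.2 mm too near the base. I'll move it forward and re-measure.

```bash
python3 -m jog '[[[0,-1,0],0],[[0,-2,0],0],[[0,-2.2,0],0],[[0,-2.2,0],0],[[0,-2.2,0],0]]'
cat > fit.py <<'E'
from h import *
import sys
from scipy.optimize import least_squares
def fit(f,z,dot0):
    im=cv2.imread('pics/'+f); hsv=cv2.cvtColor(im,cv2.COLOR_BGR2HSV); I=[]
    for v in range(1,55,2):
        row=hsv[v]; dk=lambda u:row[u,1]<60 and row[u,2]<130
        ul=next(u for u in range(238,310) if row[u,1]<60 and row[u,2]<120); ur=next(u for u in range(375,310,-1) if row[u,1]<60 and row[u,2]<120)
        il=ul; ir=ur
        while dk(il): il+=1
        while dk(ir): ir-=1
        if 8<il-ul<20: I.append((il-.5,v))
        if 8<ur-ir<20: I.append((ir+.5,v))
    for zt in (81,82.5):
        P=np.array([tray_(f,p,zt)[:2] for p in I])
        r=least_squares(lambda c:np.hypot(P[:,0]-c[0],P[:,1]-c[1])-c[2],[0,-115,19]); print('ring',zt,r.x.round(2),len(I))
    # centre mark: dark blob near dot0
    g=cv2.cvtColor(im,cv2.COLOR_BGR2GRAY); u0,v0=dot0
    m=np.zeros_like(g); m[max(0,v0-16):v0+17,u0-16:u0+17]=1
    m=((g<115)&(m>0)).astype(np.uint8); n,l,st,ce=cv2.connectedComponentsWithStats(m)
    k=min(range(1,n),key=lambda i:np.hypot(*(ce[i]-[u0,v0]))+1000*(st[i,4]<40)); print('dot',ce[k],st[k])
    print('spin',tray_(f,ce[k],z-92.5).round(2))
E
python3 - <<'E'
from fit import *
d,s=snap('wrist','w8.png'); print(s['eef_pos'],s['ee_rot'],s['contact_force'])
fit('wrist7.png',178.75,(306,22))
fit('w8.png',s['eef_pos'][2],(306,28))
E
```

```text
time_s: 11.57
eef_pos: [418.0, -176.7, 178.7]
ee_rot: [-3.142, 0.0, -1.663]
contact_force: [-0.3, -0.1, -2.2]
finger_gap: 0.376
[ 418.03011413 -176.72676074  178.65086185] [-3.14157270e+00  1.04268989e-05 -1.66259172e+00] [-0.31065525 -0.09943908 -2.24616714]
ring 81 [  -1.2  -113.     18.99] 54
ring 82.5 [  -1.22 -113.28   19.17] 54
dot [306.1312336   22.68766404] [296  11  21  24 381]
spin [  -1.32 -115.32   86.25]
ring 81 [  -1.2  -112.99   18.99] 54
ring 82.5 [  -1.22 -113.26   19.17] 54
dot [306.12732095  28.92572944] [296  18  21  23 377]
spin [  -1.33 -113.21   86.15]
```

The ring centre and the spindle axis now agree within 0.2 mm in the wrist view. I'll slide down.

```bash
python3 -m jog '[[[0,0,1],0],[[0,0,2],0],[[0,0,3],0],[[0,0,4],0],[[0,0,5],0],[[0,0,6],0],[[0,0,7],0],[[0,0,8],0],[[0,0,8],0],[[0,0,8],0]]'
python3 - <<'E'
from fit import *
d,s=snap('wrist','w9.png'); print(s['eef_pos'],s['ee_rot'],s['contact_force'],s['torque'])
try: fit('w9.png',s['eef_pos'][2],(306,26))
except Exception as e: print(e)
E
```

```text
time_s: 12.45
eef_pos: [418.0, -176.7, 170.6]
ee_rot: [3.141, -0.0, -1.663]
contact_force: [1.1, -0.4, -2.1]
finger_gap: 0.374
[ 417.95991691 -176.7428401   170.58662202] [ 3.14148318e+00 -9.05523088e-06 -1.66258347e+00] [ 1.11007581 -0.36982797 -2.06528524] [ 0.00835234  0.02780886 -0.00771108]
ring 81 [  -1.19 -113.04   18.98] 54
ring 82.5 [  -1.21 -113.31   19.15] 54
dot [305.87828162  24.26252983] [295  12  22  25 419]
spin [  -1.3  -113.28   78.09]
```

View pics/w9.png

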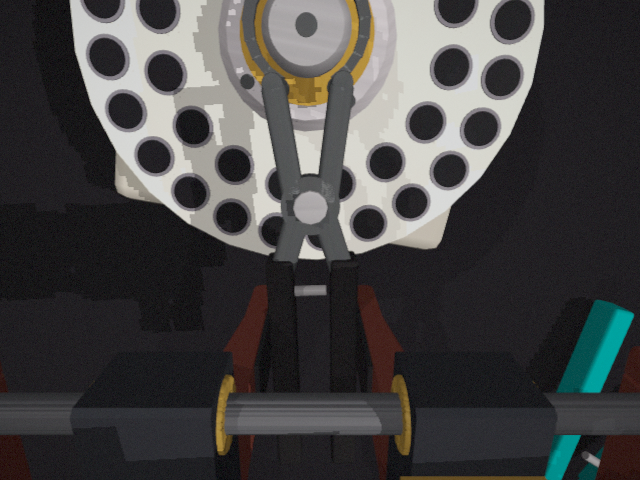

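No contact yet. The ring is around the spindle end, with the centre mark at (306,24), and concentric to about 0.2 mm. I'll continue to just above the washer.

```bash
python3 -m jog '[[[0,0,1],0],[[0,0,2],0],[[0,0,3],0],[[0,0,4],0],[[0,0,5],0],[[0,0,6],0],[[0,0,7],0],[[0,0,8],0],[[0,0,9],0],[[0,0,9.5],0]]'
python3 -m jog '[[[0,0,0.3],0],[[0,0,0.5],0],[[0,0,0.5],0],[[0,0,0.5],0],[[0,0,0.5],0]]'
python3 - <<'E'
from fit import *
d,s=snap('wrist','w10.png'); print(s['eef_pos'],s['ee_rot'],s['contact_force'],s['torque'])
F=[]
E
```

```text
time_s: 13.33
eef_pos: [417.9, -176.7, 161.0]
ee_rot: [3.141, 0.0, -1.663]
contact_force: [0.5, 0.3, -2.4]
finger_gap: 0.373
time_s: 13.75
eef_pos: [418.0, -176.8, 160.7]
ee_rot: [-3.142, -0.0, -1.663]
contact_force: [-0.0, -0.1, -2.0]
finger_gap: 0.375
[ 418.01679649 -176.76142058  160.68345753] [-3.14151169e+00 -4.94946404e-05 -1.66261869e+00] [-0.0067568  -0.08958832 -1.9893729 ] [0.05291402 0.11894792 0.00869365]
```

```bash
python3 -m jog '[[[0,0,0.5],0],[[0,0,1],0],[[0,0,1.5],0],[[0,0,1.5],0],[[0,0,1.5],0],[[0,0,1.5],0]]'
python3 -c "
from h import *; s=arm.read_state(); print(s['eef_pos'],s['contact_force'],s['torque'])"
python3 -m jog '[[[0,0,0.5],0],[[0,0,0.5],0],[[0,0,0.5],0],[[0,0,0.5],0]]'
python3 -c "
from h import *; s=arm.read_state(); print(s['eef_pos'],s['contact_force'],s['torque'])"
python3 -m jog '[[[0,0,0.5],0],[[0,0,0.5],0],[[0,0,0.5],0],[[0,0,0.5],0]]'
python3 - <<'E'
from fit import *
d,s=snap('wrist','w11.png'); print(s['eef_pos'],s['ee_rot'],s['contact_force'],s['torque'])
fit('w11.png',s['eef_pos'][2],(306,16))
d,s=snap('scene','s11.png')
b=cv2.imread('pics/s11.png'); cv2.imwrite('pics/c11s.png',cv2.resize(b[150:240,210:330],None,fx=6,fy=6,interpolation=cv2.INTER_CUBIC))
E
```

```text
time_s: 14.3
eef_pos: [418.0, -176.7, 159.1]
ee_rot: [3.142, 0.0, -1.663]
contact_force: [0.5, 0.3, -1.6]
finger_gap: 0.377
[ 417.99247369 -176.73813451  159.13091214] [ 0.46238423  0.26930529 -1.59878591] [0.06659204 0.01679337 0.0191069 ]
time_s: 14.63
eef_pos: [418.0, -176.7, 158.6]
ee_rot: [3.142, 0.0, -1.663]
contact_force: [-0.0, -1.1, -2.3]
finger_gap: 0.372
[ 417.98663501 -176.72749669  158.62790737] [-0.0315958  -1.07981196 -2.28808637] [0.05037634 0.06298732 0.06510758]
time_s: 14.97
eef_pos: [418.0, -176.8, 158.2]
ee_rot: [-3.141, -0.0, -1.663]
contact_force: [-0.6, 0.1, -2.4]
finger_gap: 0.375
[ 418.03152662 -176.75856997  158.16559244] [-3.14147671e+00 -2.31487902e-05 -1.66266188e+00] [-0.61086992  0.14743921 -2.35668577] [0.07512472 0.01291419 0.00521144]
ring 81 [  -1.23 -113.04   19.01] 52
ring 82.5 [  -1.25 -113.31   19.19] 52
dot [305.09722222  16.72619048] [294   4  23  27 504]
spin [  -1.35 -113.17   65.67]
```

View pics/w11.png

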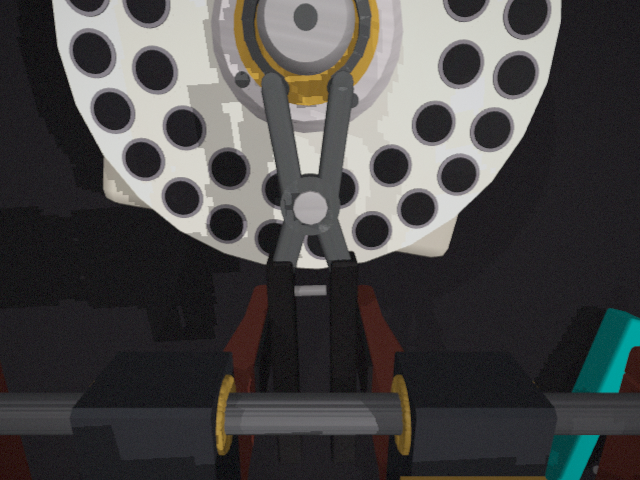

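View pics/c11s.png

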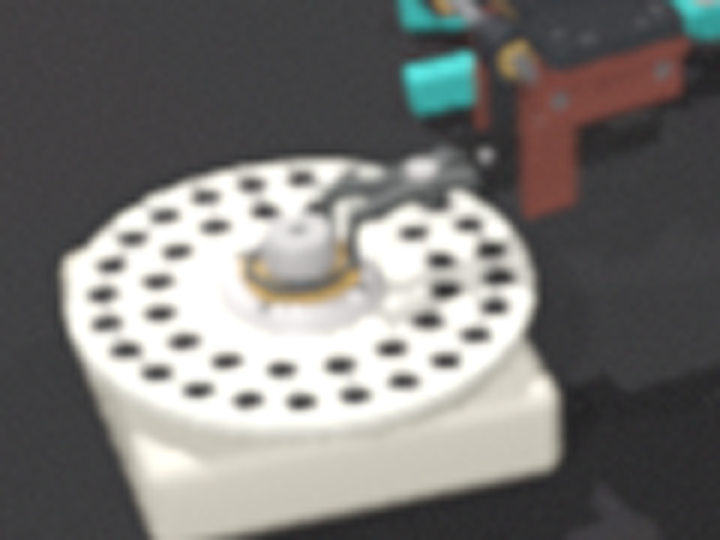

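No contact yet, and the ring is concentric. I'll feel for the washer in small steps.

```bash
cat > f.py <<'E'
from h import *
s=arm.read_state(); print(s['eef_pos'].round(2),s['contact_force'].round(2),s['torque'].round(3))
E
for i in 1; do python3 -m jog '[[[0,0,0.4],0],[[0,0,0.4],0],[[0,0,0.4],0],[[0,0,0.4],0]]' >/dev/null; python3 f.py; done
python3 -m jog '[[[0,0,0.4],0],[[0,0,0.4],0],[[0,0,0.4],0],[[0,0,0.4],0]]' >/dev/null; python3 f.py
python3 -m jog '[[[0,0,0],0],[[0,0,0],0]]' >/dev/null; python3 f.py
python3 -m jog '[[[0,0,0],0],[[0,0,0],0]]' >/dev/null; python3 f.py
```

```text
[ 418.01 -176.75  157.79] [-0.29 -0.18 -0.85] [0.011 0.02  0.015]
[ 417.98 -176.75  157.36] [-0.14 -0.5  -0.5 ] [0.033 0.079 0.016]
[ 418.   -176.76  157.37] [-1.17  0.18 -0.72] [0.108 0.127 0.054]
[ 417.96 -176.78  157.35] [-0.93  0.28 -1.84] [ 0.065  0.113 -0.002]
```

```bash
python3 -m jog '[[[0,0,0.4],0],[[0,0,0.4],0],[[0,0,0.4],0]]' >/dev/null; python3 f.py
python3 -m jog '[[[0,0,0],0],[[0,0,0],0]]' >/dev/null; python3 f.py
python3 -m jog '[[[0,0,0],0],[[0,0,0],0]]' >/dev/null; python3 f.py
python3 - <<'E'
from fit import *
d,s=snap('wrist','w12.png'); fit('w12.png',s['eef_pos'][2],(305,15))
E
```

```text
[ 417.98 -176.75  156.95] [-0.59 -0.14  0.05] [0.035 0.086 0.029]
[ 417.98 -176.76  156.96] [-0.68  0.53 -0.24] [0.062 0.074 0.006]
[ 417.97 -176.75  156.94] [-0.89  0.17 -0.06] [0.087 0.143 0.007]
ring 81 [  -1.25 -113.66   19.19] 53
ring 82.5 [  -1.27 -113.94   19.36] 53
dot [305.06042885  15.67446394] [294   2  24  28 513]
spin [  -1.34 -113.22   64.44]
```

The washer contact shows: vertical force changed from -2.3 to about 0 N, so about 2 N rests on it, and the ring rose slightly relative to the tool. I'll take a last look and then hand in.

```bash
python3 -m jog '[[[0,0,0],0],[[0,0,0],0],[[0,0,0],0],[[0,0,0],0]]'
python3 - <<'E'
from h import *
d,s=snap('scene','s13.png'); d,s=snap('wrist','w13.png'); print(s['contact_force'],s['finger_gap'],np.abs(s['qvel']).max())
b=cv2.imread('pics/s13.png')[150:240,210:330]; w=cv2.imread('pics/w13.png')[0:160,200:413]
cv2.imwrite('pics/c13.png',np.hstack([cv2.resize(b,(440,330),interpolation=cv2.INTER_CUBIC),cv2.resize(w,(360,330))[:, :360]]))
E
```

```text
time_s: 17.03
eef_pos: [418.0, -176.7, 156.9]
ee_rot: [3.142, -0.0, -1.663]
contact_force: [-1.6, 0.3, 0.4]
finger_gap: 0.378
[-1.10143907 -0.500276   -0.61057482] 0.371194534633595 0.0014160088742298511
```

View pics/c13.png

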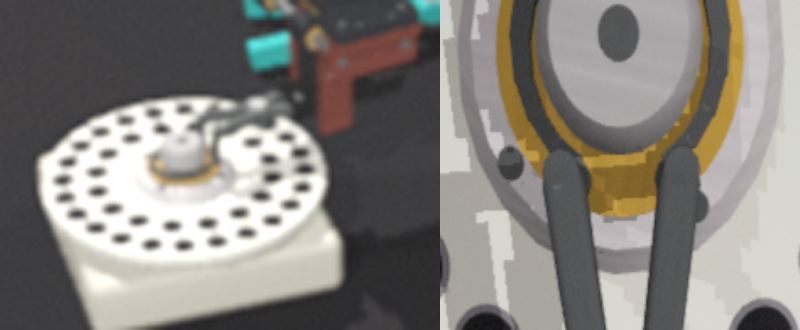

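The ring lies on the brass washer round the spindle with an even gap on both sides. The spread pins are at crop (563,165) and (680,162). It is at rest and pressing lightly, so I'll hand in.

```bash
python3 -c "
from workcell import arm; print(arm.job_done())"
```

```text
the job is handed in; nothing more can be done
None
```

I took the small black pliers from the tray, squeezed them to the stop, and slid the spread ring down over the spindle onto the brass washer. I handed the job in at about 17 s, still holding the pliers squeezed. The hand-in gives no verdict.

- **Position:** in the wrist view, the ring centre is about 0.1 mm to one side of the spindle axis and 0.4–0.7 mm along the pliers.
- **Grip:** the finger gap was about 33 mm, which is the handles' stop, so the ring was fully spread.
- **Contact:** the ring presses on the washer with about 2 N. Force readings are noisy by about 1 N, so I found the contact height only to within about 0.5 mm.
- **Level:** the ring shifted about 0.6 mm in the hand on touching down, which I estimate as well under 1° of tilt.
- **Other objects:** I never touched the spatula, brush, rack or carton. I did not measure their positions again at the end.
- **Disagreement on the way:** my first estimate of the ring's place in the grip was about 2.2 mm too far forward along the pliers. A circle fit in the wrist view and the top view both showed this, and I corrected it before going onto the spindle.

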